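# Hang the ladle from the utensil canister on the drying bar

## Task

Draw the crook-handled ladle out of the steel canister, and hang it by its crook over the cross bar of the drying stand, between the two posts. The bar is clamped at a different height each day, so feel for it: lower the ladle gently until the bar carries it before you let go, never dropping or forcing it. Leave it hanging free (a little swinging is fine), with the canister left standing in its place and everything else undisturbed.

Things in the scene. Friction and masses are not known exactly. Their poses are not given: they have to be found in the camera images.
- ladle: Steel ladle, 200 mm long, 130 g, bowl down in the canister, leaning about 0.45 rad towards its own +x. Straight round stem, 9 mm thick, on its z axis (z up). Origin: on that axis, level with the bowl's bottom. Bowl 44 mm wide, 26 deep, centred at x = -19 mm. At the top the rod bends over (radius 24 mm) towards +x and 8 mm down: the crook, in the x-z plane, its free end at x = 48 mm.
- ladle_grip (a point): Point on the stem's axis 173 mm from the ladle's origin, 27 mm below its top: a good place to pinch the 9 mm stem, across the ladle's y axis, with the fingers pointing down the leaning stem; the bar can then pass under the crook beside the fingers.
- ladle_crook (a point): Underside of the crook's arch at its top (ladle x = 24, z = 191 mm): here the bar bears when the ladle hangs. The crook's free end reaches 32 mm below this point; 39 mm are clear between stem and free end.
- ladle_bowl (a point): Centre of the underside of the ladle's bowl (ladle x = -19 mm, z = 0).
- canister: Loose round stainless steel utensil canister, open on top, 100 mm across, 120 mm tall, wall 2 mm, floor 5 mm thick, 400 g. Origin at the centre of its underside, z up. Its +x points the way the ladle leans.
- stand: Fixed drying stand. Black base 100 (x) by 320 (y) by 12 mm; origin at the centre of its underside. Two posts, 14 mm thick, 290 tall, at y = -145 and 145 mm, carry in black clamps (26 mm) a level steel bar 10 mm thick along y, straight above the origin, usable from both sides. The bar's height is not reported: its top is anywhere from 220 to 270 mm above the origin.
- glass: Bystander: clear drinking glass 74 mm across, 115 mm tall, beside the canister, with a straight stirrer in it. Origin at the centre of its underside.
- spoon: Bystander: straight steel stirrer 180 mm long with a ball on top, leaning in the glass. Origin at its foot.
- squeeze_a: Bystander: squeeze bottle with a nozzle, 58 mm across, 160 mm tall, on the far side of the canister from the crook. Origin at the centre of its underside.
- squeeze_b: Bystander: the same squeeze bottle, at the back of the counter.
- mug: Bystander: plastic mug 84 mm across, 90 mm tall, on the right. Origin at the centre of its underside.
- syrup: Bystander: amber syrup bottle 68 mm across, 200 mm tall, on the left. Origin at the centre of its underside.
- tumbler: Bystander: empty clear tumbler 70 mm across, 100 mm tall, at the back. Origin at the centre of its underside.
Not all that is in view belongs to the job. What is shaped like the ladle but pink is not meant.

How it is judged:
On the way, in this order (a step that is already met when the one before it is completed fails the run):
1. the ladle, held by the fingers, is lifted clear of the canister (bowl higher than its 120 mm rim) (height (world z) of ladle_bowl above 0.12 m and contact force between ladle and the fingers above 0.3 N), for 0.1 s.
2. the crook bears on the bar while the fingers still hold the ladle (contact force between ladle and stand above 0.3 N and contact force between ladle and the fingers above 0.3 N and z of ladle_crook in the frame of stand above 0.205 m and x of ladle_crook in the frame of stand between -0.03 and 0.03 m and y of ladle_crook in the frame of stand between -0.125 and 0.125 m), for 0.1 s.
At the end, for the whole second after the job is handed in: Ladle hanging, borne by the stand, at most swinging gently (under 0.5 m/s): crook underside within 30 mm of the bar's line, 125 mm of its middle, over 205 mm above the stand's foot; bowl over 20 mm up; stem within 0.8 rad of upright. Canister upright (0.1 rad), within 40 mm of its start (x of ladle_crook in the frame of stand between -0.03 and 0.03 m and y of ladle_crook in the frame of stand between -0.125 and 0.125 m and z of ladle_crook in the frame of stand above 0.205 m and height (world z) of ladle_bowl above 0.02 m and angle between ladle's own z axis and vertical below 0.8 rad and linear speed of ladle below 0.5 m/s and contact force between ladle and stand above 0.3 N and angle between canister's own z axis and vertical below 0.1 rad and distance of canister from where it was at the start of the episode below 0.04 m); the robot touches nothing.
It fails at once if the ladle is forced against the stand with more than 25 N (contact force between ladle and stand above 25 N).
It fails at once if the canister is tipped by more than 0.35 rad (angle between canister's own z axis and vertical above 0.35 rad).
It fails at once if a bystander (glass, squeeze bottles, mug, syrup bottle, tumbler) is moved by more than 40 mm, or the stirrer's foot by more than 60 mm (distance of any of glass, squeeze_a, squeeze_b, mug, syrup, tumbler from where it was at the start of the episode above 0.04 m or distance of spoon from where it was at the start of the episode above 0.06 m).
It also fails if it takes over 61 s, if anything falls off the work surface, if the arm or the gripper's body presses on something with over 40 N, if the wrist force passes 120 N, or if a joint passes its speed limit or range.

## Robot

A 6-joint arm with a two-finger parallel gripper is mounted at the origin on the work surface. World frame = base frame: x ahead of the robot, y to its left, z up, the work surface at z = 0. Lengths are in m, angles in rad, forces in N, time in s.
With the tool pointing down it reaches from about 0.25 to 0.775 m from the base axis. Payload 4 kg.
Tool frame: the origin (TCP) lies midway between the tips of the shut fingers; the grasp point (between the pads) lies 19 mm behind it (grip_point_offset is the distance from the TCP to the grasp point, in m); z points along the fingers, y is the line along which they close (so a half turn about z gives the same grasp; the last joint's range is limited). The gripper opens to 94 mm and grips with 3 to 60 N. Pads are 16 mm wide; open, the fingers measure 119 mm over their backs; the gripper's body (75 mm by 177 mm) begins 78 mm behind the grasp point.
Start: joints at [-0.103, 0.087, 1.371, -0, 1.684, -0.103], TCP at [0.55, -0, 0.206] pointing down, gripper open.
Joint ranges: [-3.1, 3.1], [-0.76, 2.03], [0.27, 2.55], [-1.08, 4.22], [0.17, 2.65], [-2.57, 2.57]. Speed limits (rad/s): [2.79, 2.79, 3.14, 3.14, 3.14, 3.14].

## Interface

Orientations are given as [roll, pitch, yaw] about the fixed x, y, z axes, in that order (R = Rz(yaw) Ry(pitch) Rx(roll)).
In Python, from bench import * gives the robot as it stands.
- The arm moves only by the tool carry_out, never from a script. Its argument "commands" is a list of rows, each a list of 6 numbers: the shift along the tool's x, y, z in m, then the turn, a rotation vector about the tool's x, y, z in rad. In form: [[tx, ty, tz, rx, ry, rz], ...]. A call has exactly 5 rows; each row is the pose to reach, as a shift and turn from the pose commanded when the call began, along the tool's axes at that moment; what a row does not reach only later rows make up. A row lasts 1/10 s, in which the tool goes at most 50 mm and 8.59 degrees, less where a joint would pass 70% of its speed; a pose out of reach is approached as far as the arm can. A call with a gripper value outside its range is refused whole. "jaw" is the opening, from 0 (shut) to 1 (fully open), set as the call begins (left out, the last holds). The fingers move at their own pace and stop on an object; the grip force is fixed at half the most. Time passes only in rows, so rows that repeat a pose let the fingers close, or fill a call up. It gives the time, the measured TCP pose, the force, the opening and the grip force at its end, in the units of the state.
- get_obs(): the state, without advancing time (a new reading comes with each control period).
- snapshot(name): name is "scene" or "side" or "wrist"; returns a dict with "img" (384x512x3 uint8, red, green, blue), "range_z" (384x512 float32, m along the optical axis (not along the pixel's ray), 0 where there is no reading), "fx", "fy", "cx", "cy" (pixels), "R" (3x3) and "t" (3): a world point X has camera coordinates R X + t. Camera axes: x right, y down, z forward; pixel columns grow to the right and rows downward; lengths in m; the calibration is good to about 2 mm. The wrist camera is an equidistant fisheye: a pixel r from the principal point sees the ray r / f radians off the axis. A picture is of the moment at which its call begins.
- close_job(): hands the job in; it is judged then, once.
The state is a dict: "time": time; "joint_positions": joint angles; "qvel": joint speeds; "joint_torque": joint torques, N m; "tool_pos": TCP position; "ee_rot": TCP orientation; "wrist_force": force on the tool from outside, world axes, zero at the start; "wrist_torque": the same for the moment, N m; "width": finger opening in m; "finger_force": force on a finger pad.
Only numpy, scipy, OpenCV 4.12 (cv2) and the standard library are available. Lean on these libraries where they do the work, as an engineer would, in place of code of your own. Each camera call takes 0.05 s, during which the arm holds its last target. There are 200 camera calls.

## Working session

There is one attempt and no reset: what is moved stays moved. The work goes in short steps, Python scripts to look and compute and a tool call to move; the robot and the scene stay as the last step left them, time stands still between calls to the robot, and variables do not carry over. Pictures are saved under pics/ and viewed, at most 10 in all, crops included, and the job is handed in when it is done.

Besides the shell and the picture viewer there is one more tool, called by a JSON object that holds its "api" and its "payload", one argument or row to a line. carry_out: Moves the arm, as the interface text tells. Its arguments: {"type":"object","properties":{"commands":{"type":"array","items":{"type":"array","items":{"type":"number"}}},"jaw":{"type":"number"}},"required":["commands"]}

```bash
mkdir -p pics; ls; python3 - <<'E'
from bench import *
import cv2,numpy as np
for n in("scene","side"):
    s=snapshot(n); cv2.imwrite(f"pics/{n}0.png",s["img"][:,:,::-1]); np.savez(f"{n}0.npz",**s)
    print(n,s["fx"],s["cx"],s["cy"],np.round(s["R"],3).tolist(),np.round(s["t"],3), "cam",np.round(-s["R"].T@s["t"],3))
print(get_obs())
E
```

```text
pics
scene 364.2557165452627 256.1070318120192 188.3686695533112 [[-0.284, 0.959, -0.007], [0.568, 0.163, -0.806], [-0.772, -0.233, -0.591]] [ 0.168 -0.246  1.579] cam [1.407 0.247 0.736]
side 353.17079427180016 261.99929355955294 186.27042870264128 [[0.852, -0.524, -0.019], [-0.346, -0.535, -0.771], [0.393, 0.663, -0.637]] [-0.507  0.325  0.874] cam [ 0.201 -0.671  0.797]
{'time': 0.1, 'joint_positions': array([-1.03090015e-01,  8.78873509e-02,  1.37206282e+00,  1.57828995e-05,
        1.68357219e+00, -1.03099314e-01]), 'qvel': array([-0.00028746, -0.00040146, -0.0030731 ,  0.00122459, -0.00103369,
       -0.00043893]), 'joint_torque': array([ 2.25695316e-03, -3.41256917e+01, -3.03301656e+01,  7.19034858e-02,
        3.05556308e-02, -9.49158243e-05]), 'tool_pos': array([5.49529194e-01, 5.51088988e-05, 2.04438225e-01]), 'ee_rot': array([-3.13967481e+00, -2.14201896e-04,  1.57080718e+00]), 'wrist_force': array([ 0.02827976, -0.04614804, -0.37905387]), 'wrist_torque': array([ 0.0221077 ,  0.01451006, -0.03606479]), 'finger_force': 0.0, 'width': 0.09415993543294435}
```

View pics/scene0.png

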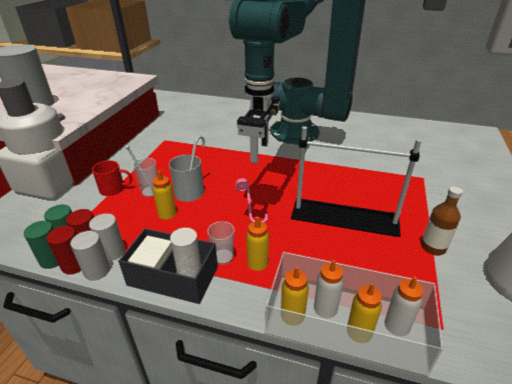

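View pics/side0.png

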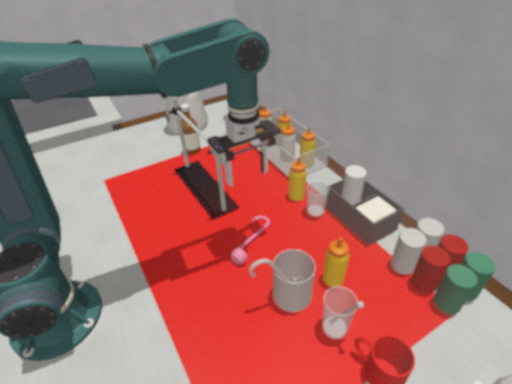

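The scene view shows the canister at (186,178) with the steel crook at about (198,143), the stand from (290,215) to (415,155), and the pink decoy at (250,200). In the side view the canister is at (293,280), with the crook pointing left at (258,265). Next I'll enlarge both crops.

```bash
cat > h.py <<'E'
import numpy as np,cv2
def load(n): return dict(np.load(n+".npz"))
def cloud(s):
    v,u=np.mgrid[0:384,0:512]; z=s["range_z"]
    P=np.stack([(u-s["cx"])/s["fx"]*z,(v-s["cy"])/s["fy"]*z,z],-1)
    W=(P-s["t"])@s["R"]; W[z==0]=np.nan; return W
def ray(s,u,v):
    d=s["R"].T@np.array([(u-s["cx"])/s["fx"],(v-s["cy"])/s["fy"],1.]); return -s["R"].T@s["t"],d/np.linalg.norm(d)
def tri(a,pa,b,pb):
    A=0;B=0
    for s,p in((a,pa),(b,pb)):
        o,d=ray(s,*p);M=np.eye(3)-np.outer(d,d);A=A+M;B=B+M@o
    X=np.linalg.solve(A,B); return X,[np.linalg.norm((np.eye(3)-np.outer(ray(s,*p)[1],ray(s,*p)[1]))@(X-ray(s,*p)[0])) for s,p in((a,pa),(b,pb))]
def proj(s,X): c=s["R"]@X+s["t"]; return c[0]/c[2]*s["fx"]+s["cx"],c[1]/c[2]*s["fy"]+s["cy"]
E
python3 - <<'E'
from h import *
a=load("scene0");b=load("side0")
ca=a["img"][125:205,130:230,::-1];cb=b["img"][240:320,230:330,::-1]
o=np.hstack([cv2.resize(c,(400,320),interpolation=cv2.INTER_CUBIC) for c in(ca,cb)])
cc=a["img"][125:235,285:425,::-1];cd=b["img"][85:225,140:280,::-1]
o2=np.hstack([cv2.resize(cc,(400,280)),cv2.resize(cd,(280,280)),np.zeros((280,120,3),np.uint8)])
cv2.imwrite("pics/z1.png",np.vstack([o,o2]))
for n,s in(("a",a),("b",b)):
    W=cloud(s)
    m=(s["img"].max(2)<45)&(abs(W[...,2]-.012)<.006)&(W[...,0]>.2)&(W[...,0]<1)
    k=cv2.connectedComponentsWithStats(m.astype(np.uint8))
    i=1+np.argmax(k[2][1:,4]); p=W[k[1]==i][:,:2].astype(np.float32)
    print(n,"base",k[2][i],cv2.minAreaRect(p),np.median(W[k[1]==i][:,2]))
W=cloud(a)
for n,s,bx in(("a",a,(165,150,212,205)),("b",b,(268,248,320,315))):
    W=cloud(s)[bx[1]:bx[3],bx[0]:bx[2]].reshape(-1,3); q=W[(W[:,2]>.105)&(W[:,2]<.128)]
    print(n,len(q),np.nanmin(q,0),np.nanmax(q,0)); 
    q=q[:,:2];A=np.c_[2*q,np.ones(len(q))];x=np.linalg.lstsq(A,(q**2).sum(1),rcond=None)[0];print(x[:2],np.sqrt(x[2]+x[0]**2+x[1]**2))
E
```

```text
a base [ 292  199  108   37 2101] ((0.518831729888916, 0.2597634196281433), (0.1011166200041771, 0.3135041892528534), 2.6125686168670654) 0.01112045405824894
b base [177 168  20  22 103] ((0.4773731231689453, 0.33291512727737427), (0.14303170144557953, 0.031149931252002716), 83.752197265625) 0.011310228524232937
a 321 [ 0.47729647 -0.30519789  0.10501756] [ 0.66481304 -0.20362627  0.12794775]
[ 0.5641068  -0.26221545] 0.0650482475998427
b 389 [ 0.47666058 -0.30622871  0.10507932] [ 0.57625083 -0.2054238   0.12747195]
[ 0.52734405 -0.25611157] 0.04828319356732281
```

View pics/z1.png

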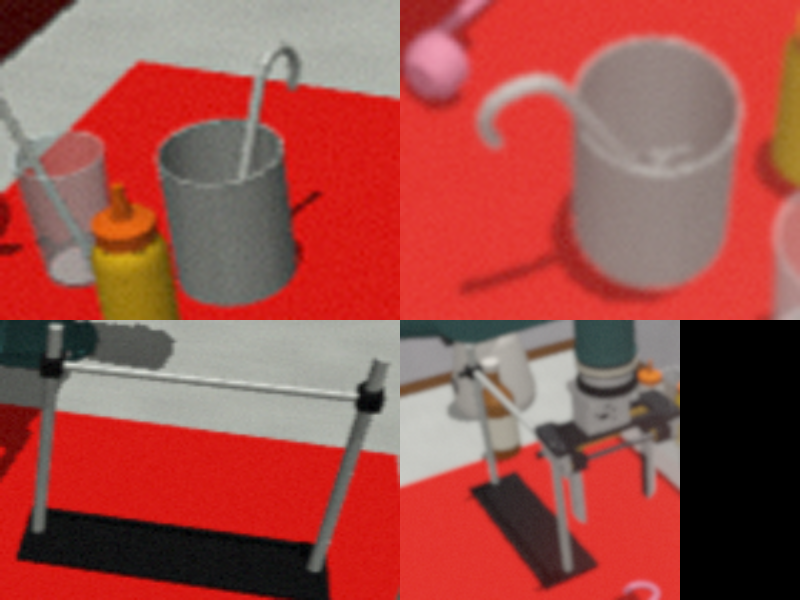

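Top row of the enlargement: in the scene view the stem runs from (192,160) to (195,144) and the crook tip is at (204,145). In the side view the stem runs from (283,276) to (274,265) and the tip is at (252,275). Bottom row: the bar's clamps are at (303,143) and (414,156) in the scene view. Next I'll take the stem and crook points from depth and check them by triangulation.

```bash
python3 - <<'E'
from h import *
np.set_printoptions(precision=4,suppress=True)
a=load("scene0");b=load("side0")
Q=[]
for n,s,bx in(("a",a,(180,130,215,175)),("b",b,(245,250,290,285))):
    W=cloud(s)[bx[1]:bx[3],bx[0]:bx[2]].reshape(-1,3)
    q=W[(W[:,2]>.128)&(W[:,2]<.25)&(np.hypot(W[:,0]-.527,W[:,1]+.256)<.13)]
    print(n,len(q)); print(q[np.argsort(q[:,2])][::3]); Q.append(q)
# stem: intersect back-projected planes
pa=[(192.5,160),(195.5,143.7)];pb=[(282.5,276.2),(273.7,265)]
na=np.cross(ray(a,*pa[0])[1],ray(a,*pa[1])[1]);nb=np.cross(ray(b,*pb[0])[1],ray(b,*pb[1])[1])
d=np.cross(na,nb);d/=np.linalg.norm(d);d*=np.sign(d[2])
oa=ray(a,0,0)[0];ob=ray(b,0,0)[0]
A=np.array([na,nb,[0,0,1]]);
for z in(.12,.16):print("stem z",z,np.linalg.solve(A,[na@oa,nb@ob,z]))
print("stem dir",d,"tilt",np.arccos(d[2]),"az",np.degrees(np.arctan2(d[1],d[0])))
print("tip",tri(a,(203.5,146),b,(252,274.5)))
for u,v in((303.2,143.5),(414.5,155.6)):
    o,r=ray(a,u,v); 
    n=np.array([np.cos(.046),np.sin(.046),0]); t=(n@(np.array([.519,.26,0])-o))/(n@r);print("clamp",o+t*r)
W=cloud(a);q=W[130:165,285:425].reshape(-1,3);q=q[(q[:,2]>.2)&(q[:,2]<.3)&(abs((q[:,:2]-[.519,.26])@[np.cos(.046),np.sin(.046)])<.03)];y=(q[:,:2]-[.519,.26])@[-.046,.999]
m=abs(y)<.12;print("bar pts",m.sum(),np.median(q[m],0),np.polyfit(q[m][:,1],q[m][:,0],1),np.polyfit(q[m][:,1],q[m][:,2],1),np.percentile(q[m][:,2],[5,50,95]))
E
```

```text
a 86
[[ 0.4323 -0.2359  0.1284]
 [ 0.4342 -0.2276  0.1307]
 [ 0.4326 -0.2316  0.1331]
 [ 0.485  -0.2442  0.1337]
 [ 0.4274 -0.2301  0.1343]
 [ 0.4381 -0.2326  0.1359]
 [ 0.4795 -0.2462  0.1377]
 [ 0.4308 -0.2318  0.1397]
 [ 0.4293 -0.2321  0.1426]
 [ 0.4767 -0.2396  0.1447]
 [ 0.4793 -0.2419  0.1458]
 [ 0.4776 -0.2423  0.1485]
 [ 0.4304 -0.2344  0.1504]
 [ 0.4322 -0.2299  0.1521]
 [ 0.4734 -0.2365  0.1545]
 [ 0.4252 -0.2289  0.156 ]
 [ 0.4747 -0.2425  0.1579]
 [ 0.4725 -0.2432  0.1603]
 [ 0.4727 -0.2359  0.1616]
 [ 0.4383 -0.2298  0.1627]
 [ 0.4419 -0.2316  0.1643]
 [ 0.4674 -0.2415  0.1652]
 [ 0.4486 -0.2319  0.1677]
 [ 0.4646 -0.2353  0.1683]
 [ 0.4624 -0.2396  0.1701]
 [ 0.4628 -0.2358  0.1709]
 [ 0.4482 -0.2317  0.1713]
 [ 0.4495 -0.2346  0.1715]
 [ 0.4533 -0.2399  0.1727]]
b 164
[[ 0.4776 -0.2482  0.1287]
 [ 0.4825 -0.2491  0.1299]
 [ 0.4254 -0.2372  0.1315]
 [ 0.4264 -0.2355  0.1325]
 [ 0.4753 -0.2476  0.1334]
 [ 0.4801 -0.2486  0.1348]
 [ 0.4808 -0.2476  0.1369]
 [ 0.4726 -0.2475  0.1389]
 [ 0.4236 -0.2364  0.1392]
 [ 0.4263 -0.2364  0.141 ]
 [ 0.471  -0.2458  0.1418]
 [ 0.474
[... 902 characters left out ...]
0.1704]
 [ 0.4582 -0.2412  0.1705]
 [ 0.4529 -0.2414  0.1708]
 [ 0.4382 -0.2358  0.1713]
 [ 0.452  -0.2386  0.1719]
 [ 0.4463 -0.2352  0.1721]
 [ 0.4443 -0.2342  0.1724]
 [ 0.4391 -0.2343  0.1726]
 [ 0.4531 -0.2368  0.1728]
 [ 0.4477 -0.2372  0.1733]
 [ 0.4493 -0.2388  0.174 ]]
stem z 0.12 [ 0.4884 -0.2436  0.12  ]
stem z 0.16 [ 0.4716 -0.238   0.16  ]
stem dir [-0.3835  0.1265  0.9148] tilt 0.41570769207074354 az 161.7385429199447
tip (array([ 0.429 , -0.2315,  0.1275]), [np.float64(0.00045509663128605066), np.float64(0.00045509663128611637)])
clamp [0.5256 0.1175 0.242 ]
clamp [0.5122 0.4069 0.2432]
bar pts 350 [0.5184 0.2639 0.2451] [-0.0296  0.5261] [0.0003 0.2446] [0.2395 0.2451 0.2483]
```

```bash
cat >> h.py <<'E'
from scipy.spatial.transform import Rotation as Ro
def plan(pos,R=None,n=5):
    from bench import get_obs
    o=get_obs();Rc=Ro.from_euler('xyz',o["ee_rot"]);R=Rc if R is None else R
    p=Rc.inv().apply(np.array(pos)-o["tool_pos"]);w=(Rc.inv()*R).as_rotvec()
    print("t",o["time"],"at",np.round(o["tool_pos"],4),"shift",np.round(p,4),"turn",np.round(w,4),"deg",np.degrees(np.linalg.norm(w)))
def frame(z,y):
    z=np.array(z)/np.linalg.norm(z);y=np.array(y)-z*np.dot(y,z);y/=np.linalg.norm(y);return Ro.from_matrix(np.c_[np.cross(y,z),y,z])
RG=frame([.4254,-.0905,-.9004],[.208,.978,0]);G=np.array([.4786,-.2446,.1402]);ZG=RG.apply([0,0,1])
E
python3 - <<'E'
from h import *
np.set_printoptions(precision=3,suppress=True)
a=load("scene0");W=cloud(a);W2=cloud(load("side0"))
for n,(u,v) in dict(sqz_b=(258,255),tumbler=(222,243),syrup=(440,235),stirtop=(130,149),glass=(148,175),sqa=(166,205),pink=(250,205)).items():
    print(n,np.nanmedian(W[v-3:v+4,u-3:u+4].reshape(-1,3),0))
q=W[140:170,122:150].reshape(-1,3);q=q[(q[:,2]>.12)&(q[:,2]<.25)];print("stirrer",q[np.argsort(q[:,2])][::8])
plan([.46,-.15,.27],RG); plan(G-.09*ZG,RG)
E
```

```text
sqz_b [0.793 0.065 0.059]
tumbler [ 0.803 -0.026  0.086]
syrup [0.607 0.505 0.074]
stirtop [ 0.349 -0.591  0.001]
glass [ 0.587 -0.358  0.088]
sqa [ 0.673 -0.256  0.056]
pink [ 0.545 -0.033  0.002]
stirrer [[ 0.566 -0.408  0.12 ]
 [ 0.564 -0.418  0.129]
 [ 0.566 -0.414  0.138]
 [ 0.565 -0.42   0.147]
 [ 0.561 -0.424  0.155]
 [ 0.566 -0.426  0.165]
 [ 0.56  -0.435  0.171]]
t 0.1 at [0.549 0.    0.204] shift [-0.15  -0.09  -0.065] turn [-0.307 -0.379 -1.336] deg 81.52076940125346
t 0.1 at [0.549 0.    0.204] shift [-0.236 -0.109 -0.017] turn [-0.307 -0.379 -1.336] deg 81.52076940125346
```

{"api": "carry_out", "payload": {
  "commands": [
    [-0.03,-0.018,-0.013,-0.03,-0.037,-0.13],
    [-0.06,-0.036,-0.026,-0.06,-0.074,-0.26],
    [-0.09,-0.054,-0.039,-0.09,-0.111,-0.39],
    [-0.12,-0.072,-0.052,-0.12,-0.148,-0.52],
    [-0.15,-0.09,-0.065,-0.15,-0.185,-0.65]
  ],
  "jaw": 0.6
}}

```text
time: 0.6
tool_pos: [0.4591, -0.1506, 0.2705]
ee_rot: [3.06, 0.221, 2.221]
wrist_force: [-0.1, -0.6, 0.9]
width: 0.0583
finger_force: 0.0
```

```bash
python3 - <<'E'
from h import *
plan(G-.09*ZG,RG)
E
```

```text
t 0.6 at [ 0.4591 -0.1506  0.2705] shift [-0.0448 -0.0717  0.0549] turn [-0.1561 -0.1915 -0.6799] deg 41.450176902569034
```

{"api": "carry_out", "payload": {
  "commands": [
    [-0.009,-0.014,0.011,-0.031,-0.038,-0.136],
    [-0.018,-0.029,0.022,-0.062,-0.077,-0.272],
    [-0.027,-0.043,0.033,-0.094,-0.115,-0.408],
    [-0.036,-0.057,0.044,-0.125,-0.153,-0.544],
    [-0.045,-0.072,0.055,-0.156,-0.191,-0.68]
  ]
}}

```text
time: 1.1
tool_pos: [0.4405, -0.234, 0.2212]
ee_rot: [3.136, 0.445, 2.913]
wrist_force: [-0.3, -0.2, -0.8]
width: 0.0565
finger_force: 0.0
```

```bash
python3 - <<'E'
from h import *
from bench import *
plan(G,RG)
for n in("wrist","side","scene"):
    s=snapshot(n);np.savez(n+"1.npz",**s)
    if n=="wrist": w=s["img"]
    if n=="side": b=s["img"]
    if n=="scene": a=s["img"]
o=np.hstack([cv2.resize(a[100:210,120:240],(400,366)),cv2.resize(b[200:310,220:340],(400,366))])[...,::-1]
w=cv2.resize(w,(312,234))[...,::-1]; w=np.hstack([w,np.zeros((234,488,3),np.uint8)])
cv2.imwrite("pics/z2.png",np.vstack([o,w]))
E
```

```text
t 1.1 at [ 0.4405 -0.234   0.2212] shift [-0.0008 -0.0021  0.0901] turn [-0.0029 -0.0051 -0.0168] deg 1.0191218402929076
```

View pics/z2.png

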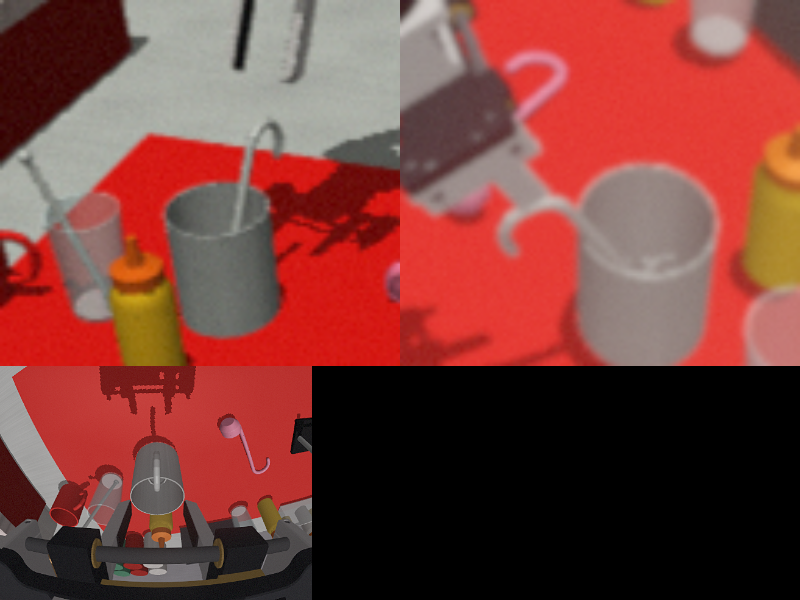

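In the wrist view the crook is edge-on at column 157, midway between the fingers (117 and 195), so the tool is aligned. I'll advance now.

{"api": "carry_out", "payload": {
  "commands": [
    [0,-0.001,0.02,0,0,0],
    [0,-0.002,0.04,0,0,-0.008],
    [-0.001,-0.002,0.06,0,0,-0.015],
    [-0.001,-0.002,0.08,0,-0.004,-0.015],
    [-0.001,-0.002,0.09,0,-0.005,-0.015]
  ]
}}

```text
time: 1.75
tool_pos: [0.4798, -0.2429, 0.1397]
ee_rot: [3.14, 0.446, 2.923]
wrist_force: [0.4, -0.1, -0.4]
width: 0.0565
finger_force: 0.0
```

```bash
python3 - <<'E'
from h import *
from bench import *
plan(G,RG)
A=[]
s=snapshot("wrist")["img"]
b=snapshot("side")["img"]
o=np.hstack([cv2.resize(s[100:300,150:350],(400,400)),cv2.resize(b[220:320,220:320],(400,400))])[...,::-1]
cv2.imwrite("pics/z3.png",o)
E
```

```text
t 1.75 at [ 0.4798 -0.2429  0.1397] shift [ 0.0005 -0.0019 -0.0008] turn [-0.002  -0.0035 -0.0078] deg 0.5034270843829985
```

View pics/z3.png

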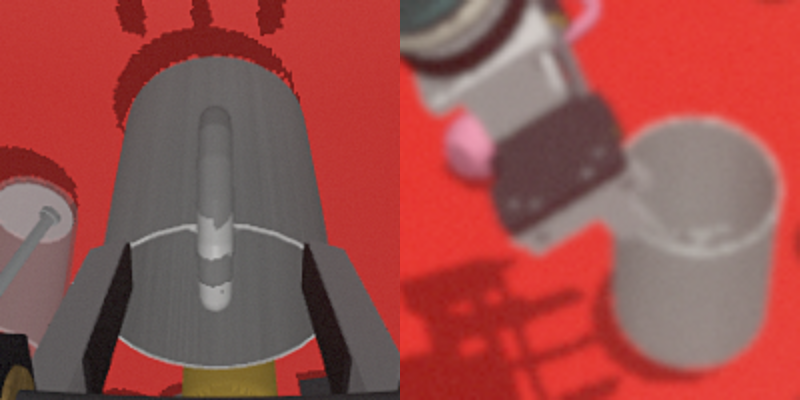

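The crook is centred between the pads (column 215 between 130 and 303). I'll close the gripper.

{"api": "carry_out", "payload": {
  "commands": [
    [0,0,0,0,0,0],
    [0,0,0,0,0,0],
    [0,0,0,0,0,0],
    [0,0,0,0,0,0],
    [0,0,0,0,0,0]
  ],
  "jaw": 0
}}

```text
time: 2.35
tool_pos: [0.4793, -0.2447, 0.1417]
ee_rot: [-3.141, 0.449, 2.924]
wrist_force: [-0.7, 1.4, 0.0]
width: 0.0196
finger_force: 0.0
```

{"api": "carry_out", "payload": {
  "commands": [
    [0,0,0,0,0,0],
    [0,0,0,0,0,0],
    [0,0,0,0,0,0],
    [0,0,0,0,0,0],
    [0,0,0,0,0,0]
  ],
  "jaw": 0
}}

```text
time: 2.85
tool_pos: [0.4793, -0.2445, 0.1412]
ee_rot: [-3.141, 0.449, 2.924]
wrist_force: [-0.4, 0.5, 0.2]
width: 0.0083
finger_force: 30.0
```

{"api": "carry_out", "payload": {
  "commands": [
    [0,0,-0.005,0,0,0],
    [0,0,-0.018,0,0,0],
    [0,0,-0.035,0,0,0],
    [0,0,-0.053,0,0,0],
    [0,0,-0.07,0,0,0]
  ]
}}

```text
time: 3.35
tool_pos: [0.4489, -0.2377, 0.2057]
ee_rot: [-3.141, 0.449, 2.924]
wrist_force: [0.2, 0.2, -0.9]
width: 0.0083
finger_force: 30.0
```

{"api": "carry_out", "payload": {
  "commands": [
    [0,0,-0.02,0,0,0],
    [0,0,-0.04,0,0,0],
    [0,0,-0.06,0,0,0],
    [0,0,-0.08,0,0,0],
    [0,0,-0.1,0,0,0]
  ]
}}

```text
time: 3.85
tool_pos: [0.4061, -0.228, 0.2958]
ee_rot: [-3.14, 0.449, 2.924]
wrist_force: [-0.5, -0.8, -0.5]
width: 0.0085
finger_force: 30.0
```

```bash
python3 - <<'E'
from h import *
from bench import *
RS=frame([0,0,-1],[-.042,.999,0])
plan([.6,-.05,.38],RS)
a=snapshot("scene")["img"];b=snapshot("side")["img"]
o=np.hstack([cv2.resize(s,(400,300)) for s in(a,b)])[...,::-1]
cv2.imwrite("pics/z4.png",o)
E
```

```text
t 3.85 at [ 0.4061 -0.228   0.2958] shift [-0.1725  0.2156 -0.0107] turn [-0.0593  0.4459 -0.2552] deg 29.630038391739962
```

View pics/z4.png

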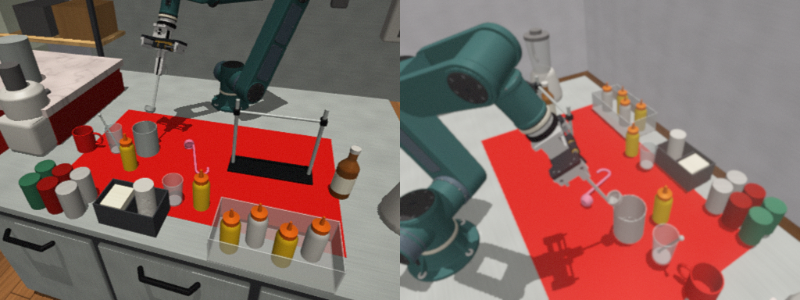

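The ladle is out of the canister at (146,105) in the left picture, and the canister and glass haven't moved. Now I'll plan the transfer.

```bash
cat >> h.py <<'E'
RS=frame([-.15,0,-.989],[-.042,.999,0])
def tcp(P): return np.array(P)-RS.apply([.024,0,-.037])
E
python3 - <<'E'
from h import *
print(tcp([.619,.26,.32]))
plan([.5,-.12,.38],RS);plan([.62,-.05,.38],RS)
E
```

```text
[0.63715988 0.26099674 0.27982258]
t 3.95 at [ 0.4071 -0.2291  0.2987] shift [-0.0962  0.1262 -0.0441] turn [-0.0507  0.6015 -0.259 ] deg 37.63541953107833
t 3.95 at [ 0.4071 -0.2291  0.2987] shift [-1.880e-01  2.206e-01  2.000e-04] turn [-0.0507  0.6015 -0.259 ] deg 37.63541953107833
```

{"api": "carry_out", "payload": {
  "commands": [
    [-0.019,0.025,-0.015,-0.01,0.1,-0.05],
    [-0.038,0.05,-0.027,-0.02,0.23,-0.1],
    [-0.058,0.076,-0.036,-0.03,0.36,-0.155],
    [-0.077,0.101,-0.041,-0.04,0.49,-0.21],
    [-0.096,0.126,-0.044,-0.05,0.6,-0.26]
  ]
}}

```text
time: 4.45
tool_pos: [0.5015, -0.1188, 0.3762]
ee_rot: [3.131, -0.157, -3.095]
wrist_force: [0.1, -0.1, -0.4]
width: 0.0084
finger_force: 30.0
```

```bash
python3 - <<'E'
from h import *
plan([.64,.0,.38],RS);plan(tcp([.619,.26,.34]),RS)
E
```

```text
t 4.45 at [ 0.5015 -0.1188  0.3762] shift [-0.1415  0.1125 -0.0251] turn [ 0.0034 -0.0065  0.0046] deg 0.4963697199587873
t 4.45 at [ 0.5015 -0.1188  0.3762] shift [-0.1633  0.3725  0.0553] turn [ 0.0034 -0.0065  0.0046] deg 0.4963697199587873
```

{"api": "carry_out", "payload": {
  "commands": [
    [-0.025,0.022,-0.005,0,0,0],
    [-0.055,0.045,-0.01,0,0,0],
    [-0.085,0.067,-0.015,0,0,0],
    [-0.115,0.09,-0.02,0,0,0],
    [-0.141,0.112,-0.025,0,0,0]
  ]
}}

```text
time: 4.95
tool_pos: [0.64, -0.0006, 0.3782]
ee_rot: [3.131, -0.155, -3.097]
wrist_force: [1.0, -0.8, 0.1]
width: 0.0084
finger_force: 30.0
```

```bash
python3 - <<'E'
from h import *
plan(tcp([.619,.26,.34]),RS)
E
```

```text
t 4.95 at [ 6.400e-01 -6.000e-04  3.782e-01] shift [-0.021   0.2606  0.0789] turn [ 0.0043 -0.0049  0.0029] deg 0.41010394668640643
```

{"api": "carry_out", "payload": {
  "commands": [
    [-0.002,0.026,0.003,0,0,0],
    [-0.005,0.053,0.008,0,0,0],
    [-0.008,0.08,0.014,0,0,0],
    [-0.01,0.106,0.02,0,0,0],
    [-0.01,0.13,0.025,0,0,0]
  ]
}}

```text
time: 5.45
tool_pos: [0.6393, 0.1299, 0.3531]
ee_rot: [3.131, -0.156, -3.097]
wrist_force: [-0.0, -0.0, -1.4]
width: 0.0082
finger_force: 30.0
```

{"api": "carry_out", "payload": {
  "commands": [
    [-0.002,0.026,0.01,0,0,0],
    [-0.005,0.053,0.02,0,0,0],
    [-0.008,0.08,0.03,0,0,0],
    [-0.01,0.11,0.042,0,0,0],
    [-0.011,0.13,0.052,0,0,0]
  ]
}}

```text
time: 5.95
tool_pos: [0.6361, 0.2611, 0.3011]
ee_rot: [3.131, -0.156, -3.096]
wrist_force: [-1.3, -0.5, -1.3]
width: 0.0083
finger_force: 30.0
```

```bash
python3 - <<'E'
from h import *
from bench import *
np.set_printoptions(precision=4,suppress=True)
plan(tcp([.519,.26,.31]),RS)
a=snapshot("scene");b=snapshot("side");np.savez("scene2.npz",**a);np.savez("side2.npz",**b)
o=get_obs();R=Ro.from_euler('xyz',o["ee_rot"])
for s in(a,b): print("crook px",proj(s,o["tool_pos"]+R.apply([.024,0,-.037])),"tip",proj(s,o["tool_pos"]+R.apply([.048,0,-.009])),"bowl",proj(s,o["tool_pos"]+R.apply([-.019,0,.154])))
i=np.hstack([cv2.resize(a["img"][70:250,270:450],(400,400)),cv2.resize(b["img"][40:240,120:320],(400,400))])[...,::-1]
cv2.imwrite("pics/z5.png",i)
E
```

```text
t 5.95 at [0.6361 0.2611 0.3011] shift [0.0927 0.0039 0.0462] turn [ 0.0037 -0.0054  0.0038] deg 0.43426900213884745
crook px (np.float64(360.03534187833895), np.float64(133.26578718689694)) tip (np.float64(358.7212712463457), np.float64(136.81281740201155)) bowl (np.float64(348.5553566972276), np.float64(202.90639889842527))
crook px (np.float64(221.31880931448603), np.float64(90.7056461661)) tip (np.float64(213.9271074824637), np.float64(100.42675854947278)) bowl (np.float64(229.50322322647503), np.float64(143.66599416411543))
```

View pics/z5.png

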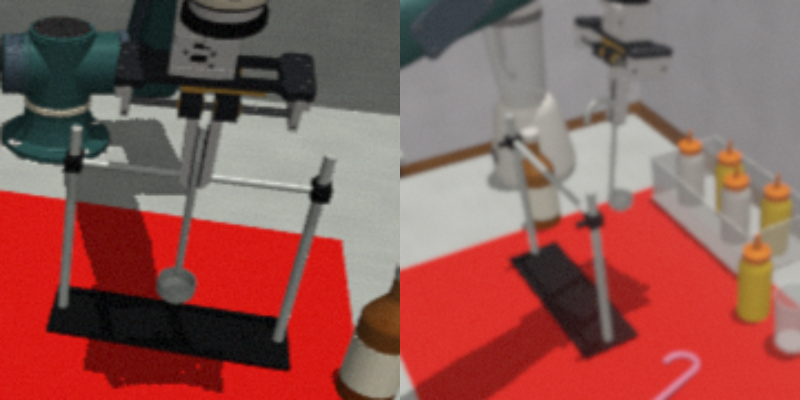

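Bowl at about (350,198) in the scene view and (230,139) in the side view, matching the prediction. The ladle sits on the far side of the bar and between the posts. I'll move it in over the bar.

{"api": "carry_out", "payload": {
  "commands": [
    [0.018,0.001,0.009,0,0,0],
    [0.037,0.002,0.018,0,0,0],
    [0.056,0.003,0.027,0,0,0],
    [0.075,0.004,0.037,0,0,0],
    [0.093,0.004,0.046,0,0,0]
  ]
}}

```text
time: 6.55
tool_pos: [0.5369, 0.2576, 0.2726]
ee_rot: [3.131, -0.152, -3.099]
wrist_force: [0.6, 0.9, -0.3]
width: 0.0081
finger_force: 30.0
```

```bash
python3 - <<'E'
from h import *
from bench import *
plan(tcp([.519,.26,.265]),RS)
b=snapshot("side");w=snapshot("wrist")
i=np.hstack([cv2.resize(w["img"][150:330,160:340],(400,400)),cv2.resize(b["img"][60:180,130:250],(400,400))])[...,::-1]
cv2.imwrite("pics/z6.png",i)
E
```

```text
t 6.55 at [0.5369 0.2576 0.2726] shift [-0.0076  0.0029  0.0472] turn [ 0.0038 -0.0019  0.0006] deg 0.24522316040791442
```

View pics/z6.png

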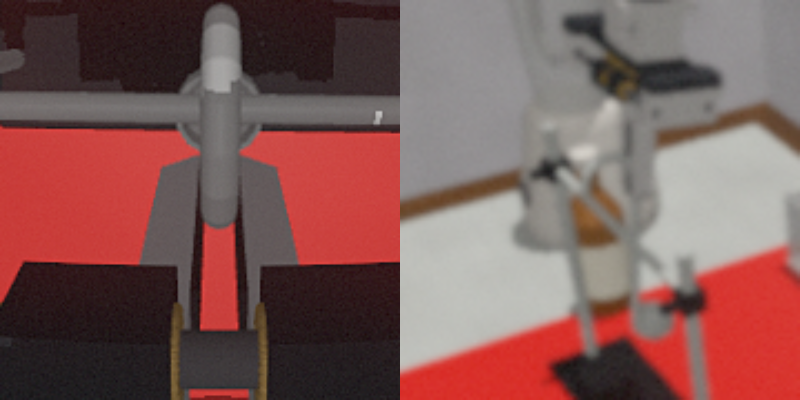

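The bar passes under the crook at row 108 (crook spans rows 5–225) and is square to it. I'll lower most of the way, then feel for contact.

{"api": "carry_out", "payload": {
  "commands": [
    [-0.0015,0.001,0.01,0,0,0],
    [-0.003,0.001,0.02,0,0,0],
    [-0.0045,0.002,0.03,0,0,0],
    [-0.006,0.002,0.04,0,0,0],
    [-0.006,0.002,0.04,0,0,0]
  ]
}}

```text
time: 7.15
tool_pos: [0.5366, 0.2612, 0.2288]
ee_rot: [3.132, -0.158, -3.098]
wrist_force: [-0.6, 0.2, -2.2]
width: 0.0081
finger_force: 30.0
```

```bash
python3 - <<'E'
from h import *
plan(tcp([.519,.26,.248]),RS)
E
```

```text
t 7.15 at [0.5366 0.2612 0.2288] shift [-0.0038 -0.0004  0.0206] turn [ 0.0027 -0.0076  0.0018] deg 0.47334463959222667
```

{"api": "carry_out", "payload": {
  "commands": [
    [0,0,0.002,0,0,0],
    [-0.001,0,0.004,0,0,0],
    [-0.001,0,0.006,0,0,0],
    [-0.001,0,0.008,0,0,0],
    [-0.001,0,0.008,0,0,0]
  ]
}}

```text
time: 7.65
tool_pos: [0.5367, 0.2616, 0.2236]
ee_rot: [3.131, -0.154, -3.097]
wrist_force: [-0.7, -0.3, -1.3]
width: 0.0086
finger_force: 30.0
```

{"api": "carry_out", "payload": {
  "commands": [
    [0,0,0.001,0,0,0],
    [0,0,0.002,0,0,0],
    [0,0,0.003,0,0,0],
    [-0.001,0,0.004,0,0,0],
    [-0.001,0,0.004,0,0,0]
  ]
}}

```text
time: 8.15
tool_pos: [0.5372, 0.2616, 0.2193]
ee_rot: [3.131, -0.154, -3.097]
wrist_force: [-0.6, 0.6, -2.0]
width: 0.0085
finger_force: 30.0
```

{"api": "carry_out", "payload": {
  "commands": [
    [0,0,0.001,0,0,0],
    [0,0,0.002,0,0,0],
    [0,0,0.003,0,0,0],
    [0,0,0.003,0,0,0],
    [0,0,0.003,0,0,0]
  ]
}}

```text
time: 8.65
tool_pos: [0.5367, 0.2616, 0.2166]
ee_rot: [3.131, -0.153, -3.097]
wrist_force: [-0.3, -0.1, -1.4]
width: 0.0081
finger_force: 30.0
```

{"api": "carry_out", "payload": {
  "commands": [
    [0,0,0.001,0,0,0],
    [0,0,0.002,0,0,0],
    [0,0,0.003,0,0,0],
    [0,0,0.003,0,0,0],
    [0,0,0.003,0,0,0]
  ]
}}

```text
time: 9.15
tool_pos: [0.5363, 0.2616, 0.2136]
ee_rot: [3.131, -0.153, -3.097]
wrist_force: [0.6, 0.0, -0.4]
width: 0.0083
finger_force: 30.0
```

{"api": "carry_out", "payload": {
  "commands": [
    [0,0,0.0005,0,0,0],
    [0,0,0.001,0,0,0],
    [0,0,0.0015,0,0,0],
    [0,0,0.002,0,0,0],
    [0,0,0.002,0,0,0]
  ]
}}

```text
time: 9.65
tool_pos: [0.5359, 0.2617, 0.2116]
ee_rot: [3.131, -0.154, -3.097]
wrist_force: [0.2, 0.3, -1.5]
width: 0.0084
finger_force: 30.0
```

{"api": "carry_out", "payload": {
  "commands": [
    [0,0,0.0005,0,0,0],
    [0,0,0.001,0,0,0],
    [0,0,0.0015,0,0,0],
    [0,0,0.002,0,0,0],
    [0,0,0.002,0,0,0]
  ]
}}

```text
time: 10.15
tool_pos: [0.5356, 0.2617, 0.2096]
ee_rot: [3.131, -0.154, -3.097]
wrist_force: [0.3, -0.2, -1.6]
width: 0.0084
finger_force: 30.0
```

One call at a time now, checking force.

{"api": "carry_out", "payload": {
  "commands": [
    [0,0,0.0005,0,0,0],
    [0,0,0.001,0,0,0],
    [0,0,0.0015,0,0,0],
    [0,0,0.0015,0,0,0],
    [0,0,0.0015,0,0,0]
  ]
}}

```text
time: 10.65
tool_pos: [0.5354, 0.2617, 0.2082]
ee_rot: [3.131, -0.153, -3.097]
wrist_force: [0.4, -0.4, -1.8]
width: 0.0085
finger_force: 30.0
```

{"api": "carry_out", "payload": {
  "commands": [
    [0,0,0.0005,0,0,0],
    [0,0,0.001,0,0,0],
    [0,0,0.0015,0,0,0],
    [0,0,0.0015,0,0,0],
    [0,0,0.0015,0,0,0]
  ]
}}

```text
time: 11.15
tool_pos: [0.5354, 0.2617, 0.2074]
ee_rot: [3.131, -0.152, -3.097]
wrist_force: [-0.0, -0.6, 3.0]
width: 0.0087
finger_force: 30.0
```

{"api": "carry_out", "payload": {
  "commands": [
    [0,0,0,0,0,0],
    [0,0,0,0,0,0],
    [0,0,0,0,0,0],
    [0,0,0,0,0,0],
    [0,0,0,0,0,0]
  ]
}}

```text
time: 11.65
tool_pos: [0.5353, 0.2617, 0.2073]
ee_rot: [3.131, -0.153, -3.097]
wrist_force: [-0.2, -1.1, 5.4]
width: 0.0085
finger_force: 30.0
```

```bash
python3 - <<'E'
from bench import *
import cv2,numpy as np
for k in range(3): print(get_obs()["wrist_force"])
b=snapshot("side");w=snapshot("wrist")
i=np.hstack([cv2.resize(w["img"][150:330,160:340],(400,400)),cv2.resize(b["img"][60:180,130:250],(400,400))])[...,::-1]
cv2.imwrite("pics/z7.png",i)
E
```

```text
[-0.20116365 -1.12732571  5.40463041]
[-0.20116365 -1.12732571  5.40463041]
[-0.20116365 -1.12732571  5.40463041]
```

View pics/z7.png

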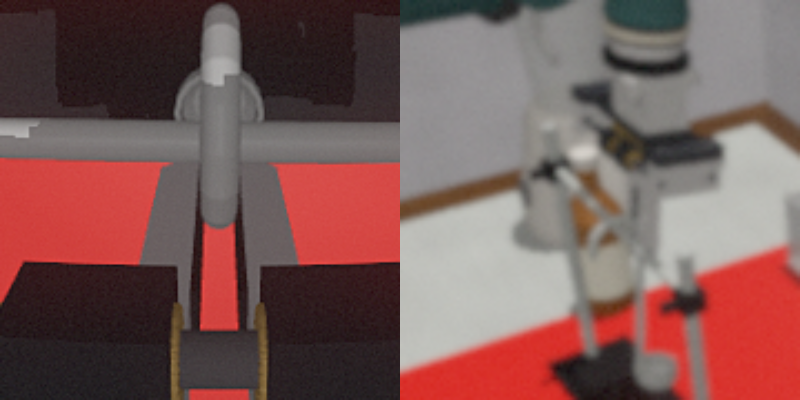

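The crook bears on the bar (row ~140, under the arch) with a steady upward force of about 7 N. Releasing.

{"api": "carry_out", "payload": {
  "commands": [
    [0,0,0,0,0,0],
    [0,0,0,0,0,0],
    [0,0,0,0,0,0],
    [0,0,0,0,0,0],
    [0,0,0,0,0,0]
  ],
  "jaw": 0.5
}}

```text
time: 12.25
tool_pos: [0.5351, 0.2617, 0.2063]
ee_rot: [3.131, -0.154, -3.097]
wrist_force: [-0.2, -0.3, 0.4]
width: 0.0448
finger_force: 0.0
```

{"api": "carry_out", "payload": {
  "commands": [
    [0,0,0,0,0,0],
    [0,0,0,0,0,0],
    [0,0,-0.002,0,0,0],
    [0,0,-0.005,0,0,0],
    [0,0,-0.01,0,0,0]
  ]
}}

```text
time: 12.75
tool_pos: [0.5367, 0.2616, 0.2168]
ee_rot: [3.131, -0.154, -3.097]
wrist_force: [0.2, 0.4, 0.3]
width: 0.047
finger_force: 0.0
```

{"api": "carry_out", "payload": {
  "commands": [
    [0,0,-0.01,0,0,0],
    [0,0,-0.03,0,0,0],
    [0,0,-0.05,0,0,0],
    [0,0,-0.07,0,0,0],
    [0,0,-0.09,0,0,0]
  ]
}}

```text
time: 13.25
tool_pos: [0.5508, 0.2613, 0.3075]
ee_rot: [3.13, -0.152, -3.097]
wrist_force: [0.8, 0.9, -0.0]
width: 0.0471
finger_force: 0.0
```

{"api": "carry_out", "payload": {
  "commands": [
    [0,0,-0.015,0,0,0],
    [0,0,-0.03,0,0,0],
    [0,0,-0.045,0,0,0],
    [0,0,-0.06,0,0,0],
    [0,0,-0.06,0,0,0]
  ]
}}

```text
time: 13.75
tool_pos: [0.5604, 0.2611, 0.368]
ee_rot: [3.129, -0.148, -3.097]
wrist_force: [0.1, -0.6, 0.1]
width: 0.0469
finger_force: 0.0
```

```bash
python3 - <<'E'
from bench import *
import cv2,numpy as np
a=snapshot("scene");b=snapshot("side")
i=np.hstack([cv2.resize(a["img"][100:250,270:420],(400,400)),cv2.resize(b["img"][40:240,120:320],(400,400))])[...,::-1]
cv2.imwrite("pics/z8.png",i)
E
```

```text
(no output)
```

View pics/z8.png

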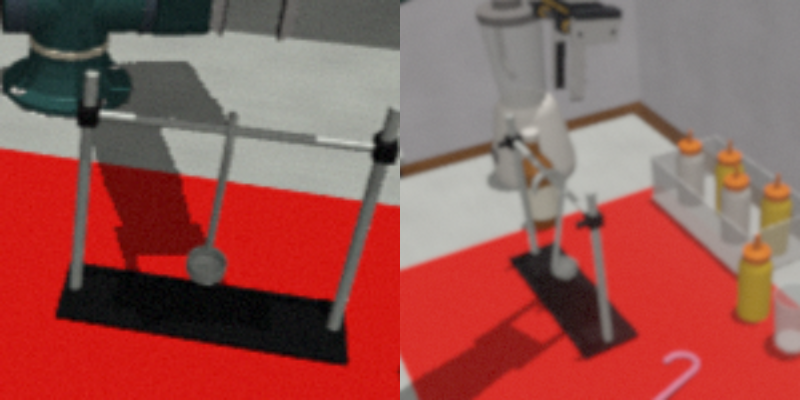

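The ladle hangs freely on the bar between the posts, with its crook at (232,118) and bowl at (207,265) in the left crop. The gripper is clear. I'll wait out the swing for 1 s, then hand in.

{"api": "carry_out", "payload": {
  "commands": [
    [0,0,0,0,0,0],
    [0,0,0,0,0,0],
    [0,0,0,0,0,0],
    [0,0,0,0,0,0],
    [0,0,0,0,0,0]
  ]
}}

```text
time: 14.35
tool_pos: [0.5596, 0.261, 0.3647]
ee_rot: [3.131, -0.154, -3.097]
wrist_force: [0.0, 1.1, -0.0]
width: 0.0471
finger_force: 0.0
```

{"api": "carry_out", "payload": {
  "commands": [
    [0,0,0,0,0,0],
    [0,0,0,0,0,0],
    [0,0,0,0,0,0],
    [0,0,0,0,0,0],
    [0,0,0,0,0,0]
  ]
}}

```text
time: 14.85
tool_pos: [0.5598, 0.261, 0.3648]
ee_rot: [3.131, -0.153, -3.097]
wrist_force: [0.1, -0.2, 0.4]
width: 0.0469
finger_force: 0.0
```

```bash
python3 -c "
from bench import *
print(close_job())"
```

```text
the job is handed in; nothing more can be done
None
```

The ladle hangs free by its crook on the bar between the posts, the canister and the things around it looked undisturbed, and I handed the job in at about 15 s; no verdict came back.

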